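Third hand: hold a shelf bearer home in its shoe

TASK

Pick up the loose pine shelf bearer, slide it end first into the steel shoe on the jig until it meets the sprung stop, and press it gently on until the red pointer stands in the green zone (about 8 to 16 N), never driving the stop to the end of its travel. Hold it steady there for at least three seconds and finish while still holding it pressed, so that a colleague can drive the screws. Leave the bottle, the jar and the offcut where they are.

Things in the scene. Friction and masses are not known exactly. Their poses are not given: they have to be found in the camera images.
- bearer: The loose pine shelf bearer, a straight square-cut batten 32 mm wide (its x), 240 mm long (its y) and 40 mm high (its z), about 0.17 kg (varies), lying flat on the bench. Origin at the centre of its underside. Both ends are alike; it starts on the robot's right with its +y end roughly towards the shoe.
- mouth (a point): Centre of the floor of the mouth of the shoe, a rectangular sheet-steel sleeve on the jig: 35 mm wide, 43 mm high inside, 50 mm deep, walls 4 mm, roofed. +y points level into the shoe (the way to slide), x across, z up. The shoe's floor is the top of the jig board. Side walls and roof (not the floor) flare outwards about 9 mm over the 12 mm in front of the mouth.
- jig: The jig, fixed to the bench, at a new place and yaw each time: a plywood board 150 mm wide (x) and 12 mm thick, from 50 mm in front of the mouth to 140 mm behind it, with the shoe, the sprung stop in wooden cheeks and a back block; nothing is higher than 68 mm above the bench. Origin on the bench right under the mouth; +y into the shoe.
- stop (a joint): How far the sprung stop is pushed back along the shoe's axis, in m: 0 untouched, 0.030 at the end of its travel (do not go beyond 0.026). The spring pushes back with 2 N at 0 and 0.8 N more per mm. Green zone: 0.0075 to 0.0175 (8 to 16 N); white below, yellow above. If the bearer is let go, the spring pushes it back.
- stop_face (a point): Centre of the face that the bearer's end presses on: a black block 30 mm wide, 38 mm high. Untouched it stands at the inner end of the shoe, 50 mm in from the mouth, 21 mm above the shoe's floor; +y points away from the mouth. Across its top, 7 mm behind the face, lies a thin red pointer bar 86 mm long that moves over a white, green and yellow scale on either side.
- bottle: Bystander: closed white plastic bottle, 64 mm across, 160 mm tall, standing. Origin at the centre of its underside.
- jar: Bystander: amber jar with a white cap, 72 mm across, 80 mm tall, standing. Origin at the centre of its underside.
- offcut: Bystander: darker block of wood, 50 mm (x) by 100 mm (y) by 40 mm high. Origin at the centre of its underside.
Not all that is in view belongs to the job. Of the things that look like the bearer, the larger one is meant.

How it is judged (in metres and radians):
On the way, in this order (a step that is already met when the one before it is completed fails the run):
1. the end of the bearer is well inside the shoe (x of bearer in the frame of mouth between -0.005 and 0.005 m and z of bearer in the frame of mouth between -0.004 and 0.007 m and angle between the y axis of bearer and the y axis of mouth, either way round below 0.07 rad and y of bearer in the frame of mouth between -0.095 and -0.03 m), for 0.1 s.
2. the bearer presses the stop with the pointer steady in the green zone for 2.5 s (x of bearer in the frame of mouth between -0.005 and 0.005 m and z of bearer in the frame of mouth between -0.004 and 0.007 m and angle between the y axis of bearer and the y axis of mouth, either way round below 0.07 rad and value of joint stop between 0.007 and 0.018 m and contact force between bearer and stop between 6 and 19 N and velocity of joint stop between -0.006 and 0.006 m/s), for 2.5 s.
At the end, for the whole second after the job is handed in: The bearer lies in the shoe (within 5 mm and 0.07 rad of its axis) with its end more than 52 mm in from the mouth, pressing on the stop with 6 to 19 N; the stop is pushed back 7 to 18 mm and still; the fingers still hold or push the bearer (all of step 2 and y of bearer in the frame of mouth between -0.068 and -0.045 m and contact force between the fingers and bearer above 2 N); the arm keeps its last pose, push and grip.
It fails at once if the stop is driven nearly to the end of its travel (value of joint stop above 0.026 m).
It fails at once if the white bottle is moved more than 25 mm or tipped (distance of bottle from where it was at the start of the episode above 0.025 m or angle between bottle's own z axis and vertical above 0.4 rad).
It fails at once if the amber jar is moved more than 25 mm or tipped (distance of jar from where it was at the start of the episode above 0.025 m or angle between jar's own z axis and vertical above 0.4 rad).
It fails at once if the wood offcut is moved more than 25 mm or tipped (distance of offcut from where it was at the start of the episode above 0.025 m or angle between offcut's own z axis and vertical above 0.4 rad).
It also fails if it takes over 54 s, if anything falls off the work surface, if the arm or the gripper's body presses on something with over 40 N, if the wrist force passes 120 N, or if a joint passes its speed limit or range.

ROBOT

A 7-joint arm with a two-finger parallel gripper is mounted at the origin on the work surface. World frame = base frame: x ahead of the robot, y to its left, z up, the work surface at z = 0. Lengths are in m, angles in degrees, forces in N, time in s.
With the tool pointing down it reaches from about 0.425 to 0.875 m from the base axis. Payload 4.7 kg.
Tool frame: the origin (TCP) lies at the very end of the fingers, on their centre line; the grasp point (between the pads) lies 19 mm behind it (env.grasp_offset is the distance from the TCP to the grasp point, in m); z points along the fingers, y is the line along which they close (so a half turn about z gives the same grasp; the last joint's range is limited). The gripper opens to 87 mm and grips with 3 to 60 N. Pads are 19 mm wide; open, the fingers measure 117 mm over their backs; the gripper's body (75 mm by 190 mm) begins 51 mm behind the grasp point.
Start: joints at [71.912, 18.392, -4.016, 83.108, 1.295, 78.541, -3.26], TCP at [0.21, -0.615, 0.223] pointing down, gripper open.
Joint ranges: [-163.93, 163.93], [-17.29, 119.83], [-79.2, 71.16], [3.27, 140.29], [-89.18, 269.18], [5.43, 117.66], [-154.24, 154.24]. Speed limits (degrees/s): [147.25, 147.25, 180, 180, 180, 180, 180].

INTERFACE

Orientations are given as [roll, pitch, yaw] about the fixed x, y, z axes, in that order (R = Rz(yaw) Ry(pitch) Rx(roll)).
In Python, from cell import env gives the robot as it stands. The module is installed in compiled form; this text tells all that it offers.
- The arm moves only by the tool drive_tool, never from a script. Its argument "moves" is one flat list of numbers, 5 for each row, row after row: the shift along the tool's x, y, z in units of 40 mm (1.0 is 40 mm), then the turn about the tool's z in units of 10 degrees (1.0 is 10 degrees), then the finger opening in mm, from 0 to 87. A call has 1 to 5 rows; each row is the pose to reach, as a shift and turn from the pose commanded when the call began, along the tool's axes at that moment; what a row does not reach only later rows make up. A row lasts 1/8 s, in which the tool goes at most 62.5 mm and 10.7 degrees, less where a joint would pass 70% of its speed; a pose out of reach is approached as far as the arm can. A call with a gripper value outside its range is refused whole. The fingers move at their own pace and stop on an object; "squeeze" is the grip in N (left out, the last holds). Time passes only in rows, so rows that repeat a pose let the fingers close. It gives the time, the measured TCP pose, the force, the opening and the grip force at its end, in the units of the state.
- env.get_obs(): the state, without advancing time (a new reading comes with each control period).
- env.read_camera(name): name is "scene" or "top"; returns (picture, depth): 384x512x3 uint8, red, green, blue; 384x512 float32, m along the optical axis (not along the pixel's ray), 0 where there is no reading.
- env.camera_model(name): a dict with "K" (3x3 intrinsics, pixels), "rvec" (rotation vector, rad) and "tvec" (3), from world to camera coordinates, as OpenCV has them. Camera axes: x right, y down, z forward; pixel columns grow to the right and rows downward; lengths in m; the calibration is good to about 2 mm. A picture is of the moment at which its call begins. camera_model takes no time and is no camera call.
- env.sign_off(): hands the job in; it is judged then, once.
The state is a dict: "time_s": time; "qpos": joint angles; "joint_velocities": joint speeds; "effort": joint torques, N m; "tool_pos": TCP position; "tool_rot": TCP orientation; "force": force on the tool from outside, world axes, zero at the start; "wrist_torque": the same for the moment, N m; "grip_width": finger opening in m; "grasp_force": force on a finger pad.
Only numpy, scipy, OpenCV 4.12 (cv2) and the standard library are available. Lean on these libraries where they do the work, as an engineer would, in place of code of your own. Each camera call takes 0.05 s, during which the arm holds its last target. There are 200 camera calls.

## Working session

There is one attempt and no reset: what is moved stays moved. The work goes in short steps, Python scripts to look and compute and a tool call to move; the robot and the scene stay as the last step left them, time stands still between calls to the robot, and variables do not carry over. Pictures are saved under pics/ and viewed, at most 10 in all, crops included, and the job is handed in when it is done.

Besides the shell and the picture viewer there is one more tool, called after "Call:" by a JSON object that holds its "name" and its "arguments". drive_tool: Moves the arm, as the interface text tells. Its arguments: {"type":"object","properties":{"moves":{"type":"array","items":{"type":"number"}},"squeeze":{"type":"number"}},"required":["moves"]}

```bash
mkdir -p pics; python3 - <<'E'
from cell import env
import cv2,numpy as np
for n in("top","scene"):
    p,d=env.read_camera(n); cv2.imwrite(f"pics/{n}0.png",p[:,:,::-1]); np.save(f"{n}0.npy",d); np.save(f"{n}0p.npy",p)
    m=env.camera_model(n); R=cv2.Rodrigues(np.array(m["rvec"],float))[0]; print(n,m["K"],-R.T@np.array(m["tvec"]).ravel(),R[2])
o=env.get_obs();print(o)
E
```

```text
top [[382.86360995   0.         253.20527875]
 [  0.         382.86360995 192.05532482]
 [  0.           0.           1.        ]] [ 0.37814912 -0.12474175  1.01598347] [ 0.17747042 -0.00484925 -0.98411419]
scene [[394.68740973   0.         253.97060266]
 [  0.         394.68740973 200.23545277]
 [  0.           0.           1.        ]] [ 0.9762612  -0.65771293  0.96259468] [-0.35685399  0.45648585 -0.81503123]
{'time_s': 0.1, 'qpos': array([71.9124143 , 18.43754323, -4.01749827, 83.1655491 ,  1.29509794,
       78.54219263, -3.25992263]), 'joint_velocities': array([ 0.02474114, -0.01056243, -0.07201892, -0.03032784, -0.01135218,
       -0.09396316, -0.03107586]), 'effort': array([-5.07635177e-04, -4.92570305e+01, -4.05815346e-01, -3.13398850e+01,
       -6.39643217e-02,  3.93755652e-02,  5.62947423e-05]), 'tool_pos': array([ 0.21031296, -0.61452125,  0.22156092]), 'tool_rot': array([-1.79899960e+02,  4.84890208e-03,  1.88990956e+01]), 'force': array([-0.64949628, -0.19878882, -0.12110278]), 'wrist_torque': array([ 0.02013668, -0.00759703, -0.00495839]), 'grasp_force': 0.0, 'grip_width': 0.08729324806935335}
```

View pics/top0.png

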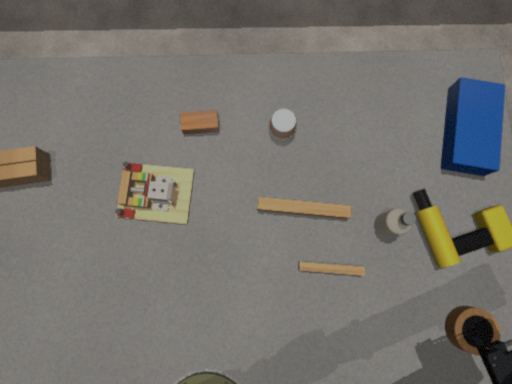

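View pics/scene0.png

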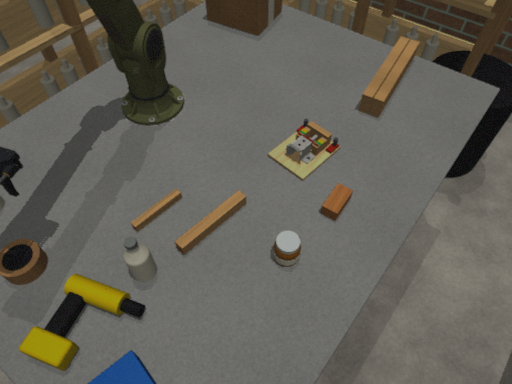

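Top view: bearer at about (304,208), its smaller look-alike at (332,268). The jig board is at (155,193), with the mouth facing right (-y). The jar is at (284,122), the offcut at (199,121) and the bottle at (398,222). The scene view agrees.

```bash
cat > h.py <<'E'
import cv2,numpy as np
from cell import env
def cam(n):
    m=env.camera_model(n); return np.array(m["K"]),cv2.Rodrigues(np.array(m["rvec"],float))[0],np.array(m["tvec"],float).ravel()
def cloud(n,d):
    K,R,t=cam(n); v,u=np.indices(d.shape)
    P=np.stack([(u-K[0,2])/K[0,0]*d,(v-K[1,2])/K[1,1]*d,d],-1)
    return (P-t)@R
def onplane(n,px,z):
    K,R,t=cam(n); c=-R.T@t
    r=np.c_[np.atleast_2d(px),np.ones(len(np.atleast_2d(px)))]@np.linalg.inv(K).T@R
    return (c+r*((z-c[2])/r[:,2])[:,None])[:,:2]
def rect(p):
    (c,s,a)=cv2.minAreaRect((p*1000).astype(np.float32)); 
    if s[0]<s[1]: s=s[::-1];a+=90
    return np.round(c,1),np.round(s,1),round((a+90)%180-90,2)
def axis(p):
    c=p.mean(0);w,v=np.linalg.eigh(np.cov(p.T));v=v[:,-1];return c*1000,np.degrees(np.arctan2(v[1],v[0]))%180
E
cat > m.py <<'E'
from h import *
for n in("top","scene"):
    d=np.load(n+"0.npy");p=np.load(n+"0p.npy");P=cloud(n,d);hsv=cv2.cvtColor(p,cv2.COLOR_RGB2HSV)
    near=(abs(P[...,0]-.4)<.35)&(abs(P[...,1])<.5)&(d>0)
    for nm,m in(("wood",(hsv[...,1]>110)&(P[...,2]>.03)&(P[...,2]<.05)),("board",(P[...,2]>.006)&(P[...,2]<.018)&(hsv[...,1]>60)),("shoe",(P[...,2]>.052)&(P[...,2]<.075)&(hsv[...,1]<50))):
        k,l,s,c=cv2.connectedComponentsWithStats((m&near).astype(np.uint8))
        for i in range(1,k):
            if s[i,4]>25:
                q=P[l==i]; print(n,nm,s[i],rect(q[:,:2]),*axis(q[:,:2]),"z",np.percentile(q[:,2],[10,50,90]).round(4))
p=cv2.imread("pics/top0.png");a=cv2.resize(p[150:235,105:205],None,fx=7,fy=7,interpolation=cv2.INTER_CUBIC);cv2.imwrite("pics/c.png",a)
E
python3 m.py
```

```text
top wood [181 121  37  10 266] (array([739.1,  11.4]), array([96.8, 22. ]), -89.18) [739.47361403  15.90531156] 92.49287779987466 z [0.0361 0.0388 0.0413]
top wood [135 173  10   8  53] (array([600.8, 163.8]), array([22.3, 20.8]), 72.51) [600.28371841 164.3749623 ] 94.88165540045443 z [0.0442 0.0473 0.049 ]
top wood [130 198  11   9  59] (array([533.6, 172.9]), array([22.6, 21.5]), -27.46) [534.24849835 172.9933018 ] 103.52782635110923 z [0.0452 0.0473 0.0488]
top wood [325 207  25  11 137] (array([ 498.7, -343.7]), array([62.2, 25.2]), 82.65) [ 496.04667966 -349.20578464] 87.21277968422687 z [0.0369 0.0392 0.0414]
top wood [300 209  20   6  46] (array([ 502. , -272.9]), array([48.9, 12.5]), 81.42) [ 500.78699044 -274.46074015] 87.57208503187746 z [0.0363 0.0387 0.0409]
top board [183 130  34   4  43] (array([730. ,  13.1]), array([90.4,  2.9]), -86.38) [730.06433954  12.55034932] 93.44015783027315 z [0.0083 0.0126 0.0172]
top board [ 45 153   6  28  68] (array([641.8, 423. ]), array([74.5,  9.6]), 2.19) [640.80074211 422.18961704] 5.1129152363291155 z [0.0075 0.0123 0.0165]
top boar
[... 2132 characters left out ...]
164  92.72849891] 29.09343537207272 z [0.0091 0.012  0.0147]
scene board [133 194  48  37 134] (array([ 367.2, -327. ]), array([165.6,  12.6]), 81.52) [ 366.8419383  -328.32056132] 83.85974604625498 z [0.0072 0.0119 0.0163]
scene board [177 201  69  53 170] (array([ 528.9, -264.9]), array([238.7,  26.9]), 77.84) [ 526.95823098 -275.37215552] 82.824869007283 z [0.0068 0.0117 0.0165]
scene shoe [287 136  25  20 213] (array([561.1, 107.7]), array([70.2, 56.2]), 83.99) [563.21706928 106.57537347] 81.5203102299167 z [0.0561 0.0593 0.0634]
scene shoe [139 256  14  18  77] (array([ 492.3, -474.5]), array([48.4, 12.4]), -80.66) [ 494.75722593 -478.49986837] 94.68001854584283 z [0.0545 0.0631 0.0714]
```

View pics/c.png

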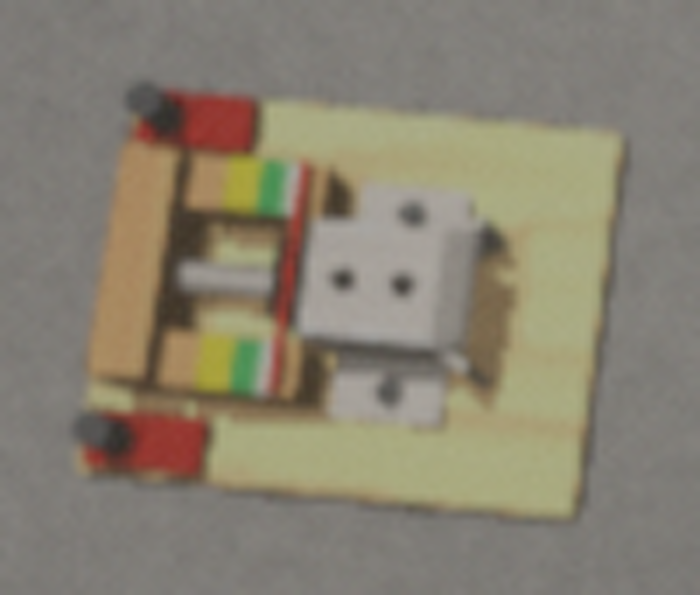

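The jig axis has a yaw of about 83.0° and the mouth is at about (558,86) mm. The bearer centre is at about (515,-261) mm with a yaw of about 83.4°. Moving over it now.

Call:
{"name": "drive_tool", "arguments": {"moves": [1.2,-0.7,0,-1,70,2.4,-1.4,0,-2,70,3.6,-2.1,0,-3,70,4.8,-2.8,0,-4,70,6,-3.5,0,-5,70], "squeeze": 25}}

```text
time_s: 0.72
tool_pos: [0.393, -0.4031, 0.2222]
tool_rot: [-180.0, -0.0, 69.2]
force: [0.6, 0.3, -0.8]
grip_width: 0.0702
grasp_force: 0.0
```

```bash
cat >> h.py <<'E'
from scipy.spatial.transform import Rotation as Ro
def go(x,y,z,yaw):
    o=env.get_obs();p,r=o["tool_pos"],o["tool_rot"];R=Ro.from_euler("xyz",r,degrees=True).as_matrix()
    print(o["time_s"],p.round(4),r.round(2),"F",o["force"].round(1),"grip",o["grip_width"].round(4),round(o["grasp_force"],1))
    print("move",((np.array([x,y,z])-p)@R/.04).round(3),"turn",round((r[2]-yaw)/10,3))
E
python3 -c "
from h import *;go(.515,-.261,.008,83.3)"
```

```text
Traceback (most recent call last):
  File "h.py", line 22, in go
    print(o["time_s"],p.round(4),r.round(2),"F",o["force"].round(1),"grip",o["grip_width"].round(4),round(o["grasp_force"],1))
                                                                           ^^^^^^^^^^^^^^^^^^^^^
AttributeError: 'float' object has no attribute 'round'
```

Call:
{"name": "drive_tool", "arguments": {"moves": [1.1,0.4,0.3,-0.4,70,2.2,0.8,0.9,-0.8,70,3.3,1.2,1.7,-1.2,70,4.4,1.59,2.6,-1.41,70,4.4,1.59,3.2,-1.41,70]}}

```text
time_s: 1.35
tool_pos: [0.5169, -0.2579, 0.0926]
tool_rot: [-180.0, -0.2, 83.5]
force: [0.1, -0.7, 0.0]
grip_width: 0.0704
grasp_force: 0.0
```

```bash
sed -i 's/o\["grip_width"\].round(4)/round(o["grip_width"],4)/' h.py
python3 - <<'E'
from h import *
go(.515,-.261,.008,83.3)
p,d=env.read_camera("top");cv2.imwrite("pics/t1.png",cv2.resize(p[130:270,220:420,::-1],None,fx=3,fy=3))
E
```

```text
1.35 [ 0.5169 -0.2579  0.0926] [-179.96   -0.2    83.45] F [ 0.1 -0.7  0. ] grip 0.0704 0.0
move [-0.089 -0.036  2.115] turn 0.015
```

View pics/t1.png

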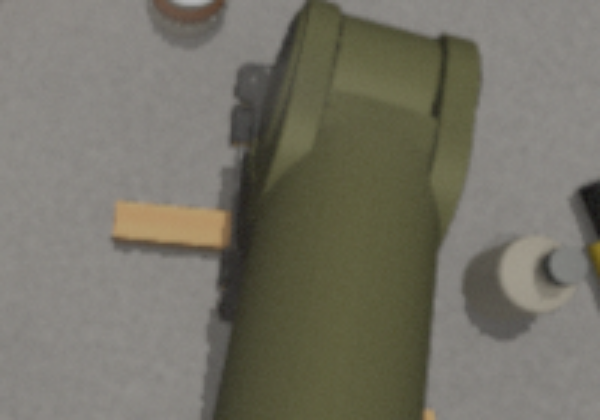

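The arm hides most of the bearer. Its left end shows at crop (115,222), lined up with the gripper. Next I descend and close.

Call:
{"name": "drive_tool", "arguments": {"moves": [-0.09,-0.04,1.0,0,70,-0.09,-0.04,2.0,0,70,-0.09,-0.04,2.1,0,70,-0.09,-0.04,2.1,0,25,-0.09,-0.04,2.1,0,25]}}

```text
time_s: 2.02
tool_pos: [0.5143, -0.2677, 0.0126]
tool_rot: [179.8, 0.1, 83.0]
force: [-0.4, 0.2, 0.3]
grip_width: 0.0569
grasp_force: 0.0
```

Call:
{"name": "drive_tool", "arguments": {"moves": [0,0,0,0,25,0,0,0,0,25,0,0,0,0,25], "squeeze": 45}}

```text
time_s: 2.4
tool_pos: [0.513, -0.2671, 0.011]
tool_rot: [180.0, 0.0, 83.0]
force: [0.4, 0.0, 2.7]
grip_width: 0.032
grasp_force: 45.0
```

Call:
{"name": "drive_tool", "arguments": {"moves": [0,0,-0.5,0,25,0,0,-1,0,25,1,0,-1,0,25,2,0.02,-1,0,25,3,0.03,-1,0,25]}}

```text
time_s: 3.02
tool_pos: [0.5296, -0.147, 0.0523]
tool_rot: [179.9, 0.0, 83.0]
force: [0.1, 0.1, -1.2]
grip_width: 0.0319
grasp_force: 45.0
```

Call:
{"name": "drive_tool", "arguments": {"moves": [0.9,0.02,0,0,25,1.74,0.02,0,0,25,1.74,0.02,0,0,25,1.74,0.02,0,0,25]}}

```text
time_s: 3.52
tool_pos: [0.5384, -0.0798, 0.0515]
tool_rot: [179.9, 0.1, 83.0]
force: [0.8, -0.5, -1.5]
grip_width: 0.032
grasp_force: 45.0
```

```bash
python3 - <<'E'
from h import *
go(.538,-.079,.0245,83.0)
for n,b in(("top",(140,260,100,300)),("scene",(90,240,180,380))):
    p,d=env.read_camera(n);np.save(n+"1.npy",d);np.save(n+"1p.npy",p)
    cv2.imwrite(f"pics/{n}2.png",cv2.resize(p[b[0]:b[1],b[2]:b[3],::-1],None,fx=4,fy=4))
    P=cloud(n,d);z=env.get_obs()["tool_pos"][2]+.029
    hs=cv2.cvtColor(p,cv2.COLOR_RGB2HSV)
    m=(abs(P[...,2]-z)<.007)&(hs[...,1]>80)&(P[...,1]<.07)&(P[...,1]>-.25)&(abs(P[...,0]-.55)<.06)
    k,l,s,c=cv2.connectedComponentsWithStats(m.astype(np.uint8))
    for i in range(1,k):
        if s[i,4]>40: q=P[l==i];print(n,s[i],rect(q[:,:2]),*axis(q[:,:2]),"front",np.percentile(q[:,1],[97,100]),"z",np.percentile(q[:,2],[10,50,90]))
E
```

```text
3.525 [ 0.5384 -0.0798  0.0515] [1.7993e+02 6.0000e-02 8.2990e+01] F [ 0.8 -0.5 -1.5] grip 0.032 45.0
move [ 0.018 -0.013  0.676] turn -0.001
top [182 186  13  14 140] (array([551. ,  31.3]), array([31.8, 30.3]), -6.81) [549.90282488  32.40543944] 15.541819910780987 front [0.04518817 0.0479171 ] z [0.07670391 0.07923015 0.08108848]
top [252 192  27  16 347] (array([ 528.2, -157.8]), array([66.9, 32.5]), 82.97) [ 527.77555585 -158.271727  ] 81.10472189593274 front [-0.12818356 -0.12569307] z [0.07699334 0.07944781 0.08136705]
scene [273 148  18  13 134] (array([551.8,  22.6]), array([47.1, 34. ]), 82.13) [552.11073314  22.01176301] 79.11195519090226 front [0.04300588 0.04549871] z [0.0769105  0.07987359 0.0818214 ]
scene [226 171  34  29 364] (array([ 531.5, -139.9]), array([110.3,  35.5]), 83.27) [ 532.54940496 -145.28196682] 83.78031024019143 front [-0.09510987 -0.08306754] z [0.07663026 0.07977377 0.08202236]
```

View pics/top2.png

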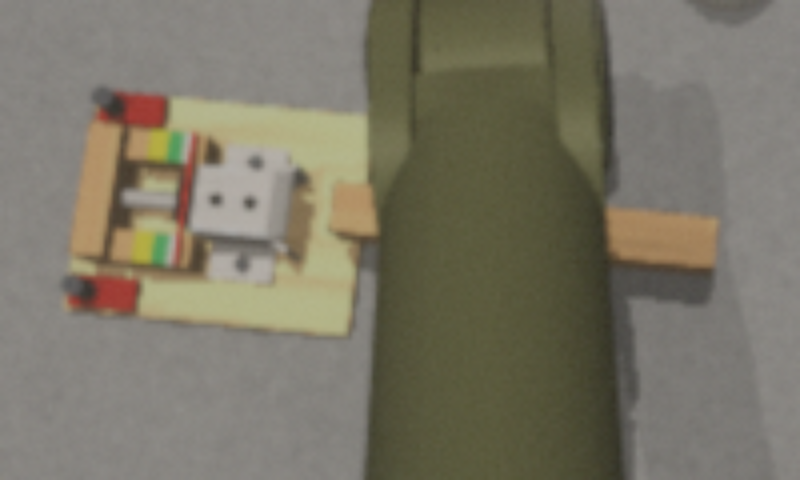

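View pics/scene2.png

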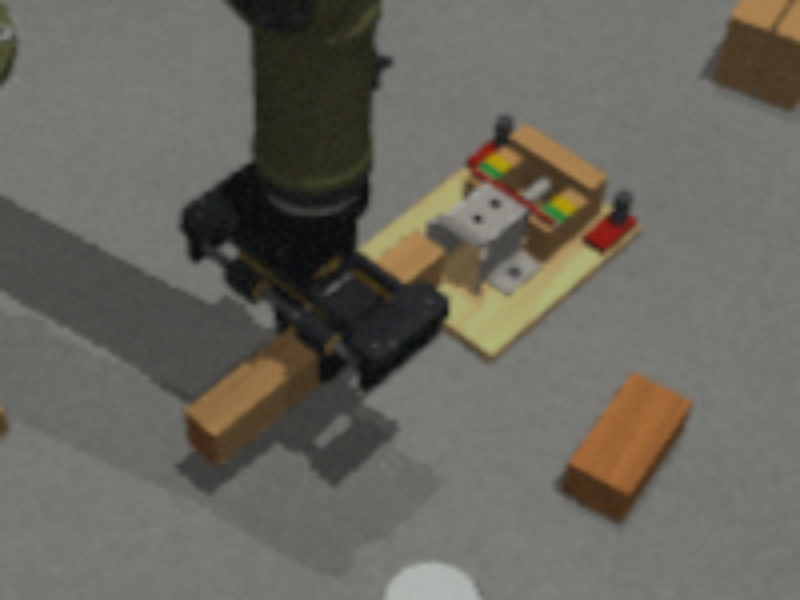

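The bearer sits centred on the shoe axis within about 0.5 mm. Its front end is at about (551,46) mm, 40 mm before the mouth. In the top crop the tip is at (335,210), and the pointer is at zero. I lower it and start inserting.

Call:
{"name": "drive_tool", "arguments": {"moves": [0,0,0.35,0,25,0,0,0.65,0,25,0.3,0,0.65,0,25,0.6,0,0.65,0,25,0.9,0,0.65,0,25]}}

```text
time_s: 4.25
tool_pos: [0.5427, -0.0415, 0.0247]
tool_rot: [180.0, -0.0, 83.1]
force: [-0.1, 0.0, -1.2]
grip_width: 0.0318
grasp_force: 45.0
```

Call:
{"name": "drive_tool", "arguments": {"moves": [0.2,0,0,0,25,0.4,0,0,0,25,0.6,0,0,0,25,0.6,0,0,0,25]}}

```text
time_s: 4.75
tool_pos: [0.5454, -0.0186, 0.0246]
tool_rot: [180.0, -0.0, 83.1]
force: [-0.2, 0.8, -2.2]
grip_width: 0.0315
grasp_force: 45.0
```

Call:
{"name": "drive_tool", "arguments": {"moves": [0.15,0,0,0,25,0.3,0,0,0,25,0.45,0,0,0,25,0.55,0,0,0,25,0.55,0,0,0,25]}}

```text
time_s: 5.38
tool_pos: [0.548, 0.0029, 0.0246]
tool_rot: [-180.0, -0.0, 83.0]
force: [0.4, -0.7, -1.8]
grip_width: 0.0316
grasp_force: 45.0
```

Call:
{"name": "drive_tool", "arguments": {"moves": [0.05,0,0,0,25,0.1,0,0,0,25,0.15,0,0,0,25,0.2,0,0,0,25,0.2,0,0,0,25]}}

```text
time_s: 6.0
tool_pos: [0.5489, 0.0106, 0.0245]
tool_rot: [-180.0, -0.0, 83.0]
force: [0.4, 0.2, -1.4]
grip_width: 0.0318
grasp_force: 45.0
```

Call:
{"name": "drive_tool", "arguments": {"moves": [0.05,0,0,0,25,0.1,0,0,0,25,0.15,0,0,0,25,0.2,0,0,0,25,0.2,0,0,0,25]}}

```text
time_s: 6.62
tool_pos: [0.5498, 0.0167, 0.0245]
tool_rot: [-180.0, 0.1, 83.0]
force: [-1.2, -6.1, 0.4]
grip_width: 0.0317
grasp_force: 45.0
```

Call:
{"name": "drive_tool", "arguments": {"moves": [0.05,0,0,0,25,0.1,0,0,0,25,0.15,0,0,0,25,0.2,0,0,0,25,0.2,0,0,0,25]}}

```text
time_s: 7.25
tool_pos: [0.5504, 0.0222, 0.0245]
tool_rot: [-179.9, 0.3, 82.9]
force: [-2.1, -9.3, 1.5]
grip_width: 0.0318
grasp_force: 45.0
```

```bash
python3 - <<'E'
from h import *
print(env.get_obs()["force"])
a=[]
for n,b in(("top",(160,230,110,210)),("scene",(110,180,260,360))):
    p,d=env.read_camera(n);a.append(cv2.resize(p[b[0]:b[1],b[2]:b[3],::-1],(780,295 if 0 else 546),interpolation=cv2.INTER_CUBIC))
cv2.imwrite("pics/g.png",cv2.resize(np.vstack(a),(428,600)))
cv2.imwrite("pics/g0.png",a[0]);cv2.imwrite("pics/g1.png",a[1])
print(env.get_obs()["force"])
E
```

```text
[-2.07643456 -9.3219328   1.46189398]
[ -2.53006851 -10.6792301    1.44714746]
```

View pics/g.png

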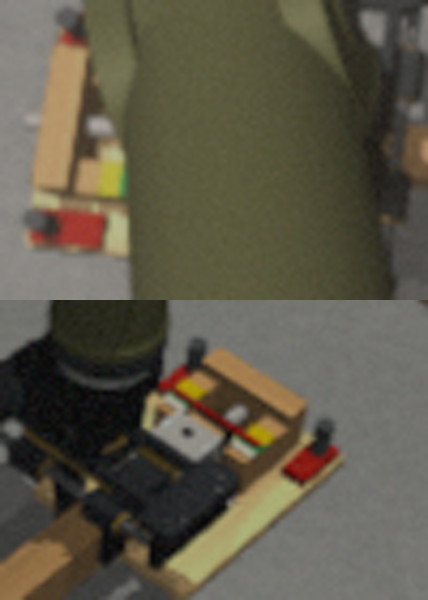

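In the scene half the red pointer bar, at about (222,412), is inside the green band. Force is about 10 N. I add 2 mm and hold.

Call:
{"name": "drive_tool", "arguments": {"moves": [0.03,0,0,0,25,0.05,0,0,0,25,0.05,0,0,0,25,0.05,0,0,0,25,0.05,0,0,0,25]}}

```text
time_s: 7.98
tool_pos: [0.5506, 0.0235, 0.0245]
tool_rot: [-179.9, 0.3, 82.9]
force: [-2.0, -10.6, 1.3]
grip_width: 0.0319
grasp_force: 45.0
```

Call:
{"name": "drive_tool", "arguments": {"moves": [0,0,0,0,25,0,0,0,0,25,0,0,0,0,25,0,0,0,0,25,0,0,0,0,25]}}

```text
time_s: 8.6
tool_pos: [0.5506, 0.0235, 0.0245]
tool_rot: [-179.9, 0.3, 82.9]
force: [-2.4, -11.8, 2.6]
grip_width: 0.0316
grasp_force: 45.0
```

Call:
{"name": "drive_tool", "arguments": {"moves": [0,0,0,0,25,0,0,0,0,25,0,0,0,0,25,0,0,0,0,25,0,0,0,0,25]}}

```text
time_s: 9.22
tool_pos: [0.5506, 0.0234, 0.0245]
tool_rot: [-179.9, 0.3, 82.9]
force: [-1.7, -11.0, 2.2]
grip_width: 0.0314
grasp_force: 45.0
```

Call:
{"name": "drive_tool", "arguments": {"moves": [0,0,0,0,25,0,0,0,0,25,0,0,0,0,25,0,0,0,0,25,0,0,0,0,25]}}

```text
time_s: 9.85
tool_pos: [0.5505, 0.0235, 0.0244]
tool_rot: [-179.9, 0.3, 82.9]
force: [-2.9, -11.5, 2.9]
grip_width: 0.0316
grasp_force: 45.0
```

Call:
{"name": "drive_tool", "arguments": {"moves": [0,0,0,0,25,0,0,0,0,25,0,0,0,0,25,0,0,0,0,25,0,0,0,0,25]}}

```text
time_s: 10.48
tool_pos: [0.5505, 0.0234, 0.0245]
tool_rot: [-179.9, 0.3, 82.9]
force: [-2.7, -11.2, 2.3]
grip_width: 0.0316
grasp_force: 45.0
```

Call:
{"name": "drive_tool", "arguments": {"moves": [0,0,0,0,25,0,0,0,0,25,0,0,0,0,25,0,0,0,0,25,0,0,0,0,25]}}

```text
time_s: 11.1
tool_pos: [0.5506, 0.0234, 0.0245]
tool_rot: [-179.9, 0.3, 82.9]
force: [-2.0, -11.1, 2.5]
grip_width: 0.0316
grasp_force: 45.0
```

Call:
{"name": "drive_tool", "arguments": {"moves": [0,0,0,0,25,0,0,0,0,25,0,0,0,0,25,0,0,0,0,25,0,0,0,0,25]}}

```text
time_s: 11.72
tool_pos: [0.5505, 0.0234, 0.0244]
tool_rot: [-179.9, 0.3, 82.9]
force: [-2.3, -11.3, 2.4]
grip_width: 0.0317
grasp_force: 45.0
```

```bash
python3 - <<'E'
from h import *
go(.55,.024,.0245,83)
p,d=env.read_camera("scene");cv2.imwrite("pics/g3.png",cv2.resize(p[115:165,280:350,::-1],None,fx=10,fy=10,interpolation=cv2.INTER_CUBIC))
E
```

```text
11.725 [0.5505 0.0234 0.0244] [-179.93    0.35   82.86] F [ -2.3 -11.3   2.4] grip 0.0317 45.0
move [ 0.012 -0.015 -0.001] turn -0.014
```

View pics/g3.png

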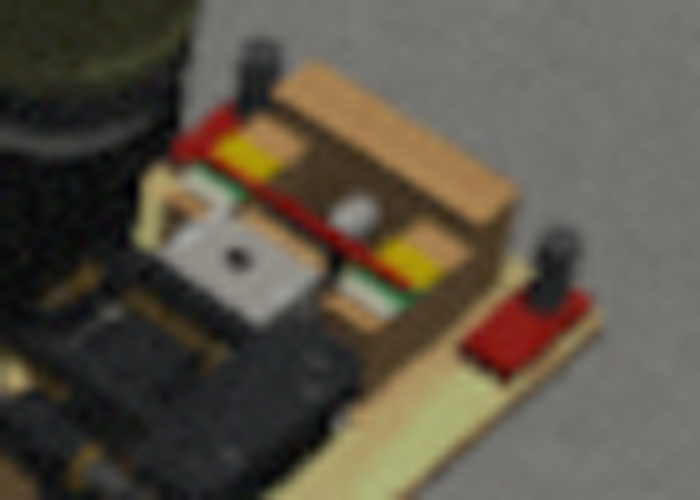

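In the crop the pointer runs from about (210,160) to (410,280), in the green zone. It looks close to yellow because the bar sits above the scale and the camera sees it from the front. A steady 11.5 N means about 12 mm of travel, and the measured stiffness of about 0.77 N/mm fits the spring. Handing in.

```bash
python3 -c "
from cell import env
print(env.sign_off())"
```

```text
the job is handed in; nothing more can be done
None
```

The bearer is in the shoe and was held steady against the stop for over 3 s at about 11.5 N, which works out to about 12 mm of travel in the green zone; I handed the job in at about 12 s, still gripping and pressing, but no verdict came back.

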